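Release the locked lid stay and close the curing chest

TASK

Close the candle curing chest: take the wooden knob at the knee of its locked lid stay, draw it up and forward to break the stay, and keep hold of it to ease the lid down without letting it drop. Then press the front edge of the lid down past its catch until it is fully shut, and let go. Leave the jars, bottles and jug where they stand.

Things in the scene. Friction and masses are not known exactly. Their poses are not given: they have to be found in the camera images.
- chest: Plywood curing chest, fixed, 260 (x) by 220 (y) by 115 mm high without lid, walls 12 mm. Origin: centre of underside, z up. Its x axis runs along the lid hinge, away from the robot (turned up to 0.4 rad). Hinge on its +y top edge, open front at -y, stay on the outside of its -x end, nearest the robot. Jars inside reach 92 mm high.
- lid (a joint): Opening angle of the flat plywood lid (260 by 220 by 12 mm, 0.5 to 0.7 kg): 1.36 at the start, locked open, free edge 335 mm above the bench; 0 = shut on the rim. Undamped: with the stay broken it drops by its own weight unless held. It comes to rest on the catch at about 0.095.
- catch_ball (a point): Sprung ball catch inside the middle of the chest's front wall (fixed). It holds the lid about 0.095 rad short of shut (front edge 20 mm up); 5 to 9 N pressed down at the lid's front edge pops the lid past it and down onto the rim, and it then stays shut.
- lid_hinge (a point): Middle of the lid's hinge line, on the chest's +y top edge, 115 mm above the bench (fixed to the chest).
- lid_front (a point): On the lid's upper face, midway along it, 12 mm in from the free edge, 208 mm from the hinge line: where to press the lid home. Its z axis is normal to that face. Shut, it is 127 mm above the bench. A wooden finger lip, 120 mm long, sticks out 18 mm beyond the edge here.
- knob (a point): Centre of the round dark wooden knob at the stay's knee: 18 mm diameter, 46 mm long, level, parallel to the chest's x axis, sticking out towards the robot; this point is 44 mm outside the chest's end. At the start 202 mm above the bench. The lid stands close beside it: lean the tool 30 to 45 degrees back towards the robot so that the gripper's body clears it. The knob turns in the fingers.
- stay_pivot (a point): On the axis (parallel to the chest's x) about which the stay's lower strap swings, level in x with the knob's centre, 100 mm above the bench, 80 mm to the -y side of the hinge line. The knob circles it at a radius of 111 mm, in the plane across chest x: from nearly overhead, leaning 23 degrees to the hinge side, over the top and down to the -y side.
- stay (a joint): Swing of the lower strap: 1.91 at the start, 0 with the lid shut. The strap's angle above the chest's -y direction is this value + 0.055 rad. Lid angle against this value: 1.29 at 1.65, 1.06 at 1.28, 0.77 at 0.92, 0.47 at 0.56, 0.17 at 0.20, on the catch 0.095 at 0.115.
- knee (a joint): Fold of the stay's knee, where the lower strap (111 mm) meets the upper one (53 mm, pivoted on the lid's edge): -2.93 at the start, 7 degrees past straight, on its stop, locking the lid open; 0 folded flat, lid shut. A light spring holds it: 5 to 8 N on the knob, forward (-y) and up, breaks it. Below lid angle 1.0 the lid's weight drags the knob down with up to 6 N.
- jar_in1: jar candle in the chest; 70 mm in diameter, 80 mm tall with a metal screw lid; origin at the centre of its foot; leave it alone.
- jar_in2: jar candle in the chest; 70 mm in diameter, 80 mm tall with a metal screw lid; origin at the centre of its foot; leave it alone.
- jar_in3: jar candle in the chest; 70 mm in diameter, 80 mm tall with a metal screw lid; origin at the centre of its foot; leave it alone.
- jar_a: jar candle standing in front of the chest; 70 mm in diameter, 80 mm tall with a metal screw lid; origin at the centre of its foot; leave it alone.
- jar_b: jar candle on the bench; 70 mm in diameter, 80 mm tall with a metal screw lid; origin at the centre of its foot; leave it alone.
- bottle_a: green bottle behind the chest's hinge side; 56 mm in diameter, 180 mm tall with a white cap; origin at the centre of its foot; leave it alone.
- bottle_b: green bottle on the bench; 56 mm in diameter, 180 mm tall with a white cap; origin at the centre of its foot; leave it alone.
- bottle_c: green bottle on the bench; 56 mm in diameter, 180 mm tall with a white cap; origin at the centre of its foot; leave it alone.
- jug: aluminium pouring jug, 100 mm wide, 120 mm tall with a black handle, on the bench; origin at the centre of its foot; leave it alone.

How it is judged:
By the outcome, as a careful person would: the job done as asked, in the order asked, and still so for the second after the job is handed in, with the robot touching nothing.
It also fails if it takes over 48 s, if anything falls off the work surface, if the arm or the gripper's body presses on something with over 40 N, if the wrist force passes 120 N, or if a joint passes its speed limit or range.

ROBOT

A 6-joint arm with a two-finger parallel gripper is mounted at the origin on the work surface. World frame = base frame: x ahead of the robot, y to its left, z up, the work surface at z = 0. Lengths are in m, angles in rad, forces in N, time in s.
With the tool pointing down it reaches from about 0.375 to 0.9 m from the base axis. Payload 3.1 kg.
Tool frame: the origin (TCP) lies midway between the tips of the shut fingers; the grasp point (between the pads) lies 19 mm behind it; z points along the fingers, y is the direction in which the jaws open and shut (so a half turn about z gives the same grasp; the last joint's range is limited). The gripper opens to 85 mm and grips with 20 to 120 N. Pads are 22 mm wide; open, the fingers measure 114 mm over their backs; the gripper's body (76 mm by 85 mm) begins 54 mm behind the grasp point. The pads swing forward as they close: fully open they stand 13 mm farther back than shut.
Start: joints at [1.127, 0.527, 1.433, -0, 1.181, -0.178], TCP at [0.164, 0.603, 0.231] pointing down, gripper open.
Joint ranges: [-3.08, 3.08], [-0.75, 2.2], [0.22, 2.44], [-1.43, 4.57], [0, 2.65], [-2.85, 2.85]. Speed limits (rad/s): [2.79, 2.79, 3.14, 3.14, 3.14, 3.14].

INTERFACE

Orientations are given as a unit quaternion [x, y, z, w].
In Python, from station import manip gives the robot as it stands.
- The arm moves only by the tool servo_tool, never from a script. Its argument "increments" is a list of rows, each an object with "hand": the closure, from 0 (fully open) to 1 (shut); "travel": the shift along the tool's x, y, z in mm, a list of three; "yaw": the turn about the tool's z in degrees. A call has 1 to 20 rows; each row shifts and turns the commanded pose from where the row before left it, along the tool's axes as they then stand; what a row does not reach is not made up. A row lasts 1/10 s, in which the tool goes at most 50 mm and 8.59 degrees, less where a joint would pass 70% of its speed; a pose out of reach is approached as far as the arm can. A call with a gripper value outside its range is refused whole. The fingers move at their own pace and stop on an object; "newtons" is the grip in N (left out, the last holds). Time passes only in rows, so rows that do not move let the fingers close. It gives the time, the measured TCP pose, the force and the opening at its end, in the units of the state.
- manip.sense(): the state, without advancing time (a new reading comes with each control period).
- manip.snapshot(name): name is "side" or "top"; returns a dict with "pixels" (400x640x3 uint8, blue, green, red), "fx", "fy", "cx", "cy" (pixels), "R" (3x3) and "t" (3): a world point X has camera coordinates R X + t. Camera axes: x right, y down, z forward; pixel columns grow to the right and rows downward; lengths in m; the calibration is good to about 2 mm. A picture is of the moment at which its call begins. There is no depth.
- manip.sign_off(): hands the job in, once; it reports no verdict.
The state is a dict: "t": time; "q": joint angles; "qd": joint speeds; "tau": joint torques, N m; "tcp_pos": TCP position; "tool_rot": TCP orientation; "force": force on the tool from outside, world axes, zero at the start; "ft_torque": the same for the moment, N m; "finger_gap": opening from 0.0 (shut) to 1.0 (fully open).
Only numpy, scipy, OpenCV 4.12 (cv2) and the standard library are available. Lean on these libraries where they do the work, as an engineer would, in place of code of your own. Each camera call takes 0.05 s, during which the arm holds its last target.

## Working session

There is one attempt and no reset: what is moved stays moved. The work goes in short steps, Python scripts to look and compute and a tool call to move; the robot and the scene stay as the last step left them, time stands still between calls to the robot, and variables do not carry over. Pictures are saved under pics/ and viewed, and the job is handed in when it is done.

Besides the shell and the picture viewer there is one more tool, called after "Request:" as name(argument=value, ...) on one line, values as JSON. servo_tool: Moves the arm, as the interface text tells. Its arguments: {"type":"object","properties":{"increments":{"type":"array","items":{"type":"object","properties":{"hand":{"type":"number"},"travel":{"type":"array","items":{"type":"number"}},"yaw":{"type":"number"}}}},"newtons":{"type":"number"}},"required":["increments"]}

```bash
ls; mkdir -p pics
python3 - <<'E'
from station import manip
import cv2,pickle
print(manip.sense())
for n in("side","top"):
    s=manip.snapshot(n); cv2.imwrite(f"pics/{n}0.png",s["pixels"]); pickle.dump(s,open(f"{n}0.pkl","wb"))
    print(n,s["fx"],s["fy"],s["cx"],s["cy"],s["R"],s["t"])
E
```

```text
pics
{'t': 0.0, 'q': array([ 1.12750904e+00,  5.28482795e-01,  1.43394352e+00, -1.40984237e-05,
        1.18138204e+00, -1.78471418e-01]), 'qd': array([ 6.55759410e-04,  4.55667093e-05, -9.84959366e-05, -1.24107266e-03,
        3.59098186e-04, -1.35138608e-03]), 'tau': array([ 4.56615471e-04, -4.42347908e+01, -1.78026634e+01, -3.07760729e-04,
        8.46308016e-03, -1.09176872e-05]), 'tcp_pos': array([0.16322012, 0.60254988, 0.23031029]), 'tool_rot': array([ 1.32018638e-01,  9.91246615e-01, -1.05674025e-03, -3.32681176e-04]), 'force': array([-0.03977001,  0.79223635,  0.95524663]), 'ft_torque': array([ 0.01364675, -0.02286369, -0.01859298]), 'finger_gap': 0.9964864672746658}
side 420.4557122899269 420.4557122899269 321.22145752724 202.80252966838796 [[ 0.26898989  0.9629179  -0.02082208]
 [ 0.63496621 -0.19354957 -0.74790138]
 [-0.72419773  0.1879566  -0.6634832 ]] [-0.12766457 -0.2937428   1.58824158]
top 368.96425406067783 368.96425406067783 322.72242535507655 198.90320191885172 [[ 0.01774288 -0.99981491 -0.00743863]
 [-0.98885458 -0.01644746 -0.14797329]
 [ 0.14782355  0.00998119 -0.98896338]] [-0.02986593  0.58607002  1.06172341]
```

View pics/side0.png

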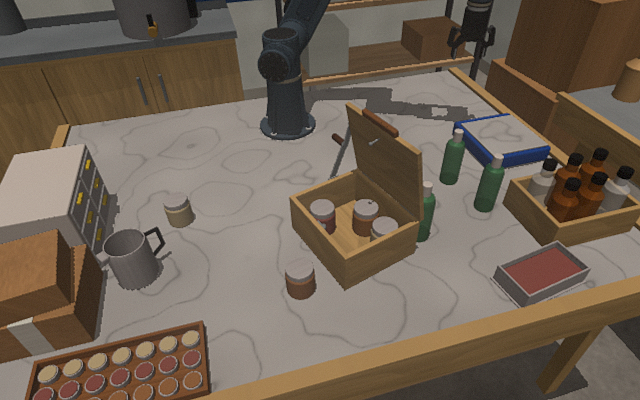

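View pics/top0.png

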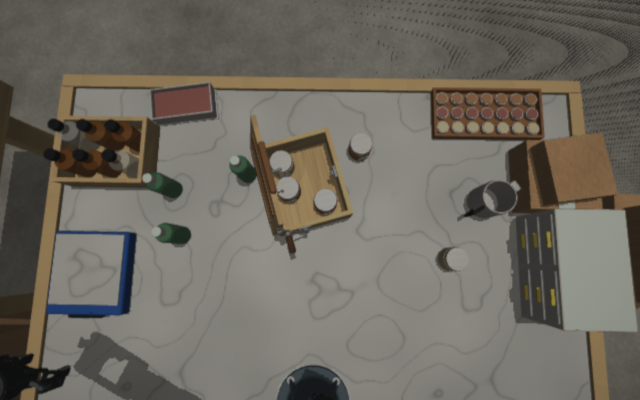

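Run:
```python
import cv2
a=cv2.imread("pics/side0.png")[90:290,270:450]
cv2.imwrite("pics/side0c.png",cv2.resize(a,None,fx=3,fy=3,interpolation=cv2.INTER_CUBIC)[:600])
a=cv2.imread("pics/top0.png")[110:260,220:390]
cv2.imwrite("pics/top0c.png",cv2.resize(a,None,fx=4,fy=4,interpolation=cv2.INTER_CUBIC))
```

```text
(no output)
```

View pics/side0c.png

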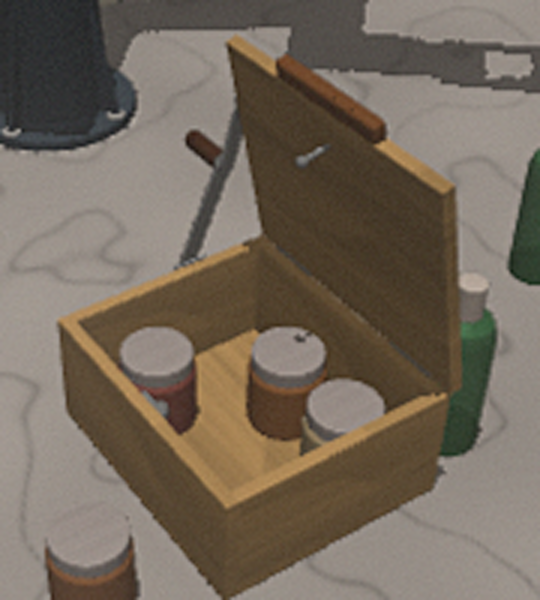

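View pics/top0c.png

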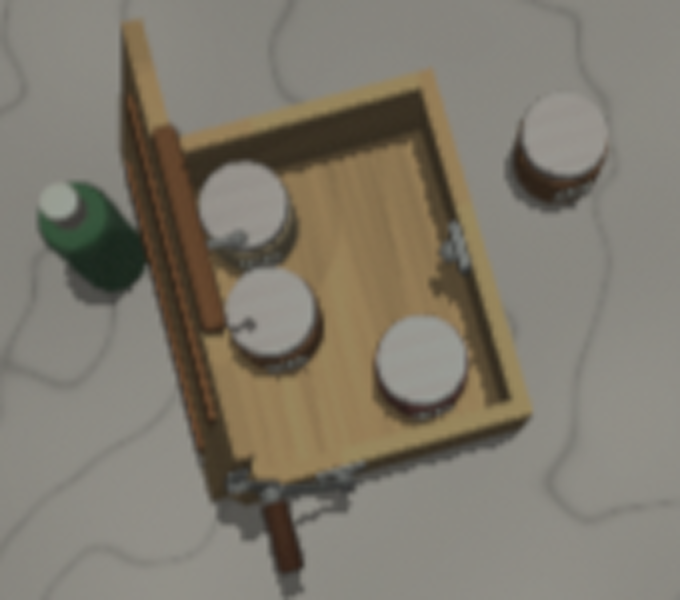

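```bash
cat > h.py <<'E'
import numpy as np,pickle
from scipy.optimize import least_squares
def proj(s,X):
    c=s["R"]@np.asarray(X)+s["t"]; return np.array([s["fx"]*c[0]/c[2]+s["cx"],s["fy"]*c[1]/c[2]+s["cy"]])
def Rz(a): c,s=np.cos(a),np.sin(a); return np.array([[c,-s,0],[s,c,0],[0,0,1]])
def knobc(th,x=-.174):
    a=th+.055; return np.array([x,.03-.111*np.cos(a),.1+.111*np.sin(a)])
E
python3 - <<'E'
from h import *
S=pickle.load(open("side0.pkl","rb"));T=pickle.load(open("top0.pkl","rb"))
obs=[(T,(.13,-.11,.115),(328.2,127.5)),(T,(-.13,-.11,.115),(352.5,213)),
(S,(-.13,-.11,.115),(290.7,197.3)),(S,(.13,-.11,.115),(346,257.7)),(S,(.13,.11,.115),(418.3,220.7)),
(T,knobc(1.91,-.197),(292.5,250.5)),(S,knobc(1.91,-.197),(334.5,136.5))]
def f(p): return np.concatenate([proj(s,Rz(p[2])@X+[p[0],p[1],0])-u for s,X,u in obs])
r=least_squares(f,[.55,.05,.2]);p=r.x;print(p);print(f(p).reshape(-1,2).round(1))
np.save("chest.npy",p)
for th in(1.91,1.65,1.28,.92,.56,.2,.115): print(th,Rz(p[2])@knobc(th)+[p[0],p[1],0])
print("lidfront shut",Rz(p[2])@[0,-.098,.127]+[p[0],p[1],0])
E
```

```text
[0.63296936 0.0391728  0.28377434]
[[-0.9 -1.5]
 [-0.4 -0.5]
 [-1.6 -1.2]
 [-0.9  2.1]
 [ 1.9  1.4]
 [-0.7  2.8]
 [-1.  -1.5]]
1.91 [0.44559278 0.06018333 0.2024866 ]
1.65 [0.4533707  0.03351421 0.21000191]
1.28 [ 0.4647893  -0.00563814  0.20792848]
0.92 [ 0.47496888 -0.04054214  0.19187491]
0.56 [ 0.48291256 -0.06777961  0.1640424 ]
0.2 [ 0.4876019  -0.08385853  0.12799924]
0.115 [ 0.48815886 -0.08576825  0.11877924]
lidfront shut [ 0.6604075  -0.05490774  0.127     ]
```

```bash
cat > ov.py <<'E'
from h import *
import cv2
def lines(lid,th):
    L=[]
    z=.115
    c=[(-.13,-.11),(.13,-.11),(.13,.11),(-.13,.11)]
    for i in range(4):
        a,b=c[i],c[(i+1)%4]; L+=[((*a,z),(*b,z)),((*a,0),(*b,0)),((*a,0),(*a,z))]
    P=lambda x,d,n=0:(x,.11-d*np.cos(lid)+n*np.sin(lid),.115+d*np.sin(lid)+n*np.cos(lid))
    for n in(0,.012): L+=[(P(-.13,0,n),P(-.13,.22,n)),(P(.13,0,n),P(.13,.22,n)),(P(-.13,.22,n),P(.13,.22,n))]
    L+=[(tuple(knobc(th,-.197)),tuple(knobc(th,-.151))),((-.174,.03,.1),tuple(knobc(th)))]
    return L
def draw(s,p,lid,th,box,k,name):
    x0,y0,x1,y1=box
    a=cv2.resize(s["pixels"][y0:y1,x0:x1],None,fx=k,fy=k,interpolation=cv2.INTER_CUBIC)
    for A,B in lines(lid,th):
        u=[tuple(int(round(v)) for v in ((proj(s,Rz(p[2])@np.array(X)+[p[0],p[1],0])-[x0,y0]+.5)*k)) for X in(A,B)]
        cv2.line(a,u[0],u[1],(0,255,0),1)
    cv2.imwrite(name,a)
E
python3 - <<'E'
from ov import *
S=pickle.load(open("side0.pkl","rb"));T=pickle.load(open("top0.pkl","rb"));p=np.load("chest.npy")
draw(S,p,1.36,1.91,(270,90,450,290),3,"pics/s1.png")
draw(T,p,1.36,1.91,(220,110,390,260),4,"pics/t1.png")
E
```

```text
(no output)
```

View pics/s1.png

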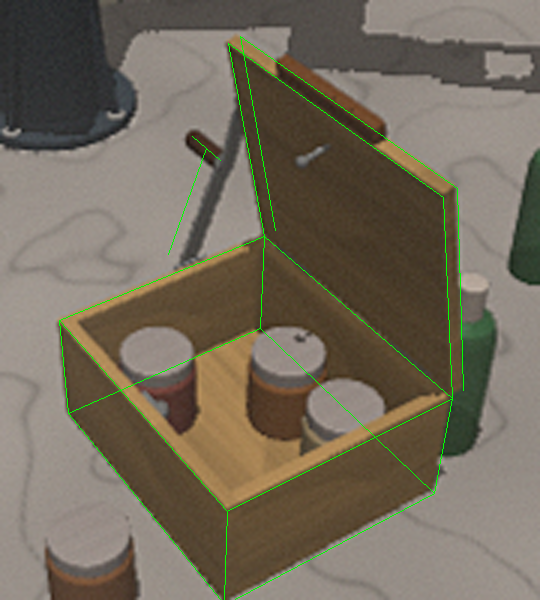

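View pics/t1.png

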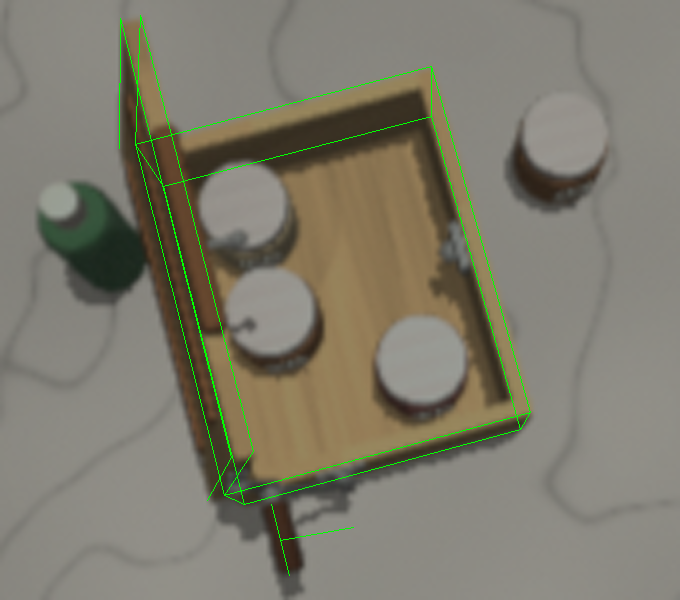

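Request:
servo_tool(increments=[{"hand": 0,"travel": [0,0,-15],"yaw": -7.85},{"hand": 0,"travel": [0,0,-15],"yaw": -7.85},{"hand": 0,"travel": [0,0,-15],"yaw": -7.85},{"hand": 0,"travel": [0,0,-15],"yaw": -7.85},{"hand": 0,"travel": [0,0,0],"yaw": 0}])

```text
t: 0.6
tcp_pos: [0.164, 0.6042, 0.2932]
tool_rot: [-0.141, 0.99, 0.002, 0.001]
force: [0.0, 0.7, 1.2]
finger_gap: 1.002
```

```bash
cat > st.py <<'E'
from h import *
from station import manip
from scipy.spatial.transform import Rotation as Ro
p=np.load("chest.npy")
def rel(tgt_c,off=(0,0,0)):
    s=manip.sense();R=Ro.from_quat(s["tool_rot"]).as_matrix()
    w=Rz(p[2])@np.array(tgt_c)+[p[0],p[1],0]
    return ((R.T@(w-s["tcp_pos"]))*1000).round(1)
def show():
    s=manip.sense();R=Ro.from_quat(s["tool_rot"]).as_matrix()
    c=Rz(p[2]).T@(s["tcp_pos"]-[p[0],p[1],0])
    print("t",round(s["t"],2),"tcp chest",c.round(4),"force chest",(Rz(p[2]).T@s["force"]).round(2),"gap",round(s["finger_gap"],3),"q",s["q"].round(2))
    print("R in chest\n",(Rz(p[2]).T@R).round(3))
E
python3 -c "
from st import *
show(); print(rel([-.24,.0707,.29]))"
```

```text
t 0.6 tcp chest [-0.292   0.6738  0.2932] force chest [0.24 0.71 1.19] gap 1.002 q [ 1.13  0.47  1.36  0.    1.31 -0.73]
R in chest
 [[-1.     0.001  0.003]
 [ 0.001  1.     0.003]
 [-0.003  0.003 -1.   ]]
[ -52.5 -603.     1.5]
```

Request:
servo_tool(increments=[{"hand": 0,"travel": [-4,-40,0],"yaw": 0},{"hand": 0,"travel": [-4,-40,0],"yaw": 0},{"hand": 0,"travel": [-4,-40,0],"yaw": 0},{"hand": 0,"travel": [-4,-40,0],"yaw": 0},{"hand": 0,"travel": [-4,-40,0],"yaw": 0},{"hand": 0,"travel": [-4,-40,0],"yaw": 0},{"hand": 0,"travel": [-4,-40,0],"yaw": 0},{"hand": 0,"travel": [-4,-40,0],"yaw": 0},{"hand": 0,"travel": [-4,-40,0],"yaw": 0},{"hand": 0,"travel": [-4,-40,0],"yaw": 0},{"hand": 0,"travel": [-4,-40,0],"yaw": 0},{"hand": 0,"travel": [-4,-40,0],"yaw": 0},{"hand": 0,"travel": [-4,-40,0],"yaw": 0},{"hand": 0,"travel": [-4,-40,0],"yaw": 0},{"hand": 0,"travel": [-4,-40,0],"yaw": 0},{"hand": 0,"travel": [0,0,0],"yaw": 0}])

```text
t: 2.2
tcp_pos: [0.391, 0.04, 0.2909]
tool_rot: [-0.136, 0.991, -0.001, 0.0]
force: [0.2, -0.3, 0.1]
finger_gap: 1.001
```

```bash
python3 -c "
from st import *
import cv2
show(); print(rel([-.225,.0707,.1835]))
for n in ('side','top'):
    s=manip.snapshot(n); cv2.imwrite(f'pics/{n}2.png',s['pixels'])
"
```

```text
t 2.2 tcp chest [-0.2321  0.0685  0.2909] force chest [ 0.11 -0.32  0.1 ] gap 1.001 q [-0.18  0.12  1.89 -0.    1.13 -2.03]
R in chest
 [[-1.     0.01   0.001]
 [ 0.01   1.    -0.002]
 [-0.001 -0.002 -1.   ]]
[ -7.    2.4 107.4]
```

View pics/side2.png

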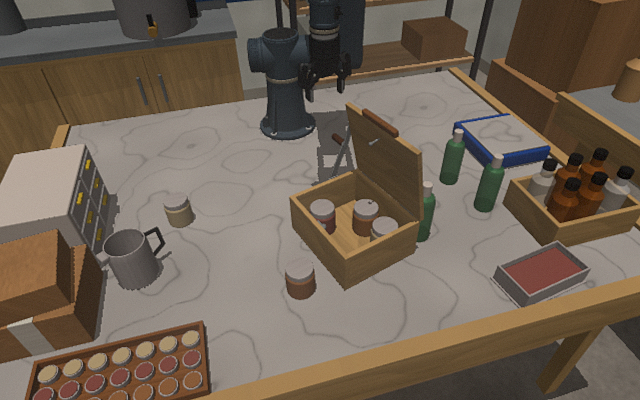

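View pics/top2.png

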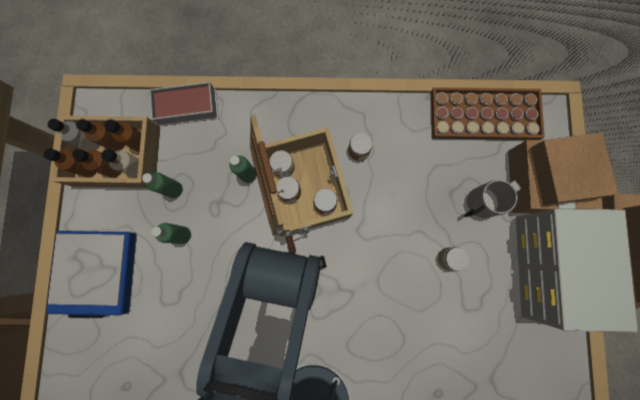

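```bash
python3 -c "
from st import *
import cv2
S=pickle.load(open('side0.pkl','rb'));T=pickle.load(open('top0.pkl','rb'))
x0,y0,k=230,0,3.5
a=cv2.imread('pics/side2.png')[0:170,230:450]
a=cv2.resize(a,None,fx=k,fy=k,interpolation=cv2.INTER_CUBIC)
t=manip.sense()['tcp_pos']
for h in range(0,400,50):
    u=(proj(S,t+[0,0,h/1000])-[x0,y0])*k
    cv2.circle(a,tuple(int(v) for v in u),3,(0,255,0),-1)
    print(h,proj(T,t+[0,0,h/1000]))
cv2.imwrite('pics/side2c.png',a[:600])
"
```

```text
0 [292.34429242 269.1453035 ]
50 [290.25016425 270.09504844]
100 [287.87364826 271.17286405]
150 [285.15349593 272.40652822]
200 [282.0093657  273.83247808]
250 [278.33375423 275.49946935]
300 [273.97945823 277.47426279]
350 [268.73938439 279.85078093]
```

View pics/side2c.png

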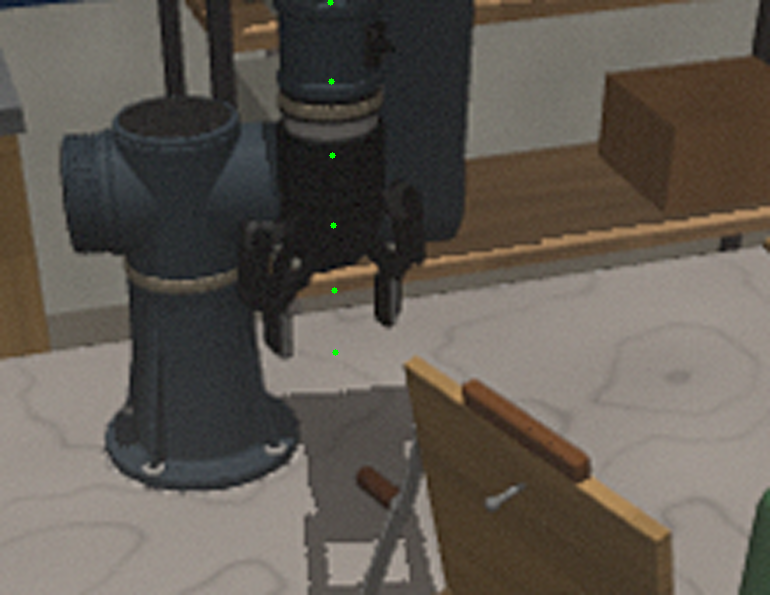

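Request:
servo_tool(increments=[{"hand": 0,"travel": [-7,2.5,15],"yaw": -0.6},{"hand": 0,"travel": [0,0,30],"yaw": 0},{"hand": 0,"travel": [0,0,30],"yaw": 0},{"hand": 0,"travel": [0,0,25],"yaw": 0},{"hand": 0,"travel": [0,0,10],"yaw": 0},{"hand": 0,"travel": [0,0,0],"yaw": 0},{"hand": 0,"travel": [0,0,0],"yaw": 0}])

```text
t: 3.0
tcp_pos: [0.3942, 0.0493, 0.1813]
tool_rot: [-0.147, 0.989, 0.0, -0.0]
force: [-0.7, -0.3, -0.3]
finger_gap: 0.998
```

```bash
python3 -c "
from st import *
import cv2
show(); print(rel([-.184,.0707,.181]))
a=[]
for n in ('side','top'):
    s=manip.snapshot(n); a.append(s['pixels'])
a[0]=a[0][60:200,270:410];a[1]=a[1][180:320,220:360]
cv2.imwrite('pics/c3.png',cv2.resize(cv2.hconcat(a),None,fx=2.85,fy=2.85,interpolation=cv2.INTER_CUBIC))
"
```

```text
t 3.0 tcp chest [-0.2263  0.0766  0.1813] force chest [-0.72 -0.1  -0.35] gap 0.998 q [-0.16  0.31  2.03  0.    0.8  -2.02]
R in chest
 [[-1.    -0.011 -0.001]
 [-0.011  1.     0.001]
 [ 0.001  0.001 -1.   ]]
[-42.3  -6.3   0.3]
```

View pics/c3.png

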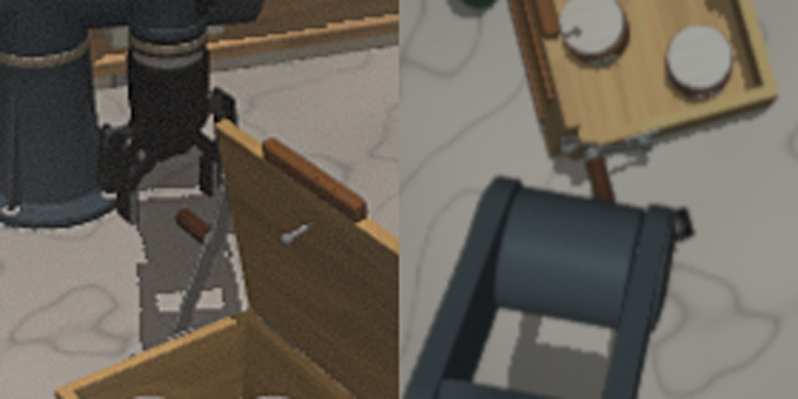

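Request:
servo_tool(increments=[{"hand": 0,"travel": [0,-6,0],"yaw": 0.6},{"hand": 0,"travel": [-11,0,0],"yaw": 0},{"hand": 0,"travel": [-11,0,0],"yaw": 0},{"hand": 0,"travel": [-10,0,0],"yaw": 0},{"hand": 0,"travel": [-10,0,0],"yaw": 0},{"hand": 0,"travel": [0,0,0],"yaw": 0},{"hand": 0,"travel": [0,0,0],"yaw": 0}])

```text
t: 3.8
tcp_pos: [0.4368, 0.0544, 0.1811]
tool_rot: [-0.141, 0.99, 0.0, -0.0]
force: [-0.5, -0.8, -0.2]
finger_gap: 1.003
```

```bash
python3 -c "
from st import *
import cv2
show(); print(rel([-.184,.0707,.181]))
a=[]
for n in ('side','top'):
    s=manip.snapshot(n); a.append(s['pixels'])
a[0]=a[0][60:200,270:410];a[1]=a[1][180:320,220:360]
cv2.imwrite('pics/c4.png',cv2.resize(cv2.hconcat(a),None,fx=2.85,fy=2.85,interpolation=cv2.INTER_CUBIC))
"
```

```text
t 3.8 tcp chest [-0.184   0.0695  0.1811] force chest [-0.69 -0.59 -0.21] gap 1.003 q [-0.13  0.36  1.93 -0.    0.84 -1.99]
R in chest
 [[-1.    -0.    -0.001]
 [-0.     1.     0.   ]
 [ 0.001  0.    -1.   ]]
[-0.   1.2  0.1]
```

View pics/c4.png

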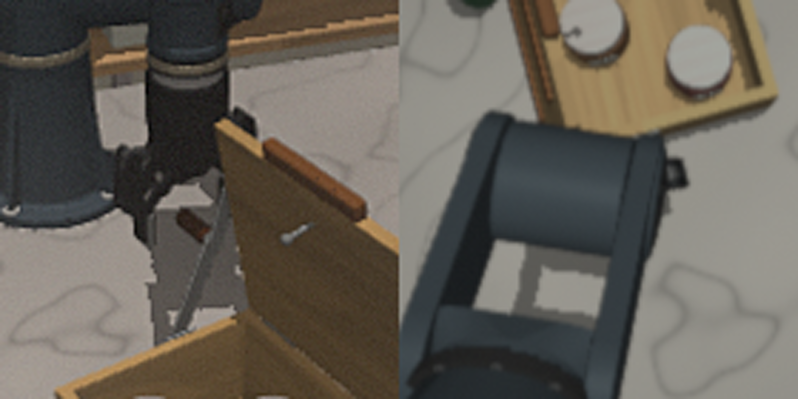

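Request:
servo_tool(newtons=60, increments=[{"hand": 0.5,"travel": [0,1,0],"yaw": 0},{"hand": 0.7,"travel": [0,0,0],"yaw": 0},{"hand": 0.85,"travel": [0,0,0],"yaw": 0},{"hand": 1,"travel": [0,0,0],"yaw": 0},{"hand": 1,"travel": [0,0,0],"yaw": 0},{"hand": 1,"travel": [0,0,0],"yaw": 0},{"hand": 1,"travel": [0,0,0],"yaw": 0},{"hand": 1,"travel": [0,0,0],"yaw": 0}])

```text
t: 4.7
tcp_pos: [0.4364, 0.0556, 0.1815]
tool_rot: [-0.141, 0.99, 0.0, -0.0]
force: [-2.0, 3.5, 4.6]
finger_gap: 0.193
```

```bash
python3 -c "
from st import *
import cv2
show(); 
a=[]
for n in ('side','top'):
    s=manip.snapshot(n); a.append(s['pixels'])
a[0]=a[0][60:200,270:410];a[1]=a[1][180:320,220:360]
cv2.imwrite('pics/c5.png',cv2.resize(cv2.hconcat(a),None,fx=2.85,fy=2.85,interpolation=cv2.INTER_CUBIC))
"
```

```text
t 4.7 tcp chest [-0.1841  0.0708  0.1815] force chest [-0.9   3.87  4.64] gap 0.193 q [-0.13  0.36  1.93  0.    0.84 -1.98]
R in chest
 [[-1.     0.001  0.   ]
 [ 0.001  1.     0.001]
 [-0.     0.001 -1.   ]]
```

View pics/c5.png

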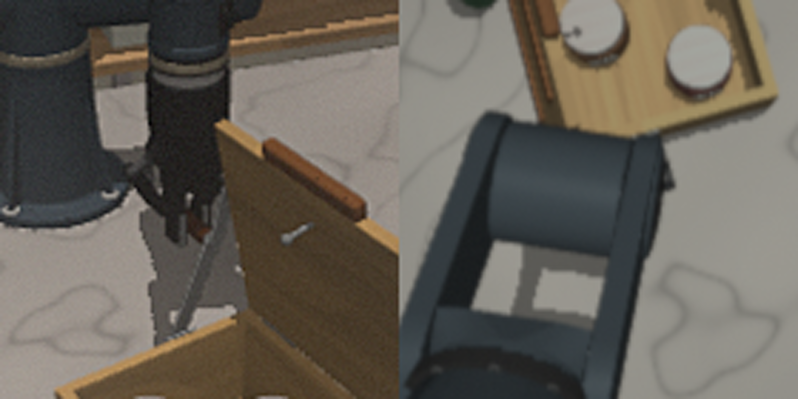

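```bash
python3 -c "
from st import *
a=1.965
th=1.91
for i in range(30):
    n=max(th-.06,.115); d=(knobc(n)-knobc(th))*1000
    print(round(n,3),d[1].round(1),(-d[2]).round(1)); th=n
"
```

```text
1.85 -6.2 -2.4
1.79 -6.4 -2.0
1.73 -6.5 -1.6
1.67 -6.5 -1.2
1.61 -6.6 -0.8
1.55 -6.6 -0.4
1.49 -6.7 -0.0
1.43 -6.6 0.4
1.37 -6.6 0.8
1.31 -6.6 1.2
1.25 -6.5 1.6
1.19 -6.4 1.9
1.13 -6.2 2.3
1.07 -6.1 2.7
1.01 -5.9 3.1
0.95 -5.7 3.4
0.89 -5.5 3.7
0.83 -5.3 4.1
0.77 -5.0 4.4
0.71 -4.8 4.7
0.65 -4.5 4.9
0.59 -4.2 5.2
0.53 -3.8 5.4
0.47 -3.5 5.7
0.41 -3.2 5.9
0.35 -2.8 6.0
0.29 -2.4 6.2
0.23 -2.1 6.3
0.17 -1.7 6.4
0.115 -1.2 6.0
```

Request:
servo_tool(increments=[{"hand": 1,"travel": [0,-3,-1.2],"yaw": 0},{"hand": 1,"travel": [0,-3.2,-1.2],"yaw": 0},{"hand": 1,"travel": [0,-3.2,-1],"yaw": 0},{"hand": 1,"travel": [0,-3.2,-1],"yaw": 0},{"hand": 1,"travel": [0,-3.2,-0.8],"yaw": 0},{"hand": 1,"travel": [0,-3.3,-0.8],"yaw": 0},{"hand": 1,"travel": [0,0,0],"yaw": 0}])

```text
t: 5.5
tcp_pos: [0.4414, 0.0389, 0.1881]
tool_rot: [-0.14, 0.99, 0.002, -0.0]
force: [-2.6, 9.5, 13.3]
finger_gap: 0.195
```

```bash
cat > look.py <<'E'
import sys
from st import *
import cv2
show()
s=manip.sense(); c=Rz(p[2]).T@(s["tcp_pos"]-[p[0],p[1],0]); k=c+[0,0,.0205]
d=k-[0,.03,.1]; print("knob est ang(stay)",np.arctan2(d[2],-d[1])-.055,"r",np.hypot(d[1],d[2]))
a=[]
for n in ('side','top'):
    a.append(manip.snapshot(n)['pixels'])
a[0]=a[0][60:300,260:460];a[1]=a[1][100:340,210:410]
cv2.imwrite(f'pics/{sys.argv[1]}.png',cv2.resize(cv2.hconcat(a),None,fx=2,fy=2,interpolation=cv2.INTER_CUBIC))
E
python3 look.py c6
```

```text
t 5.5 tcp chest [-0.184   0.0534  0.1881] force chest [ 0.2   9.84 13.33] gap 0.195 q [-0.17  0.36  1.92  0.01  0.87 -2.02]
R in chest
 [[-1.     0.003  0.   ]
 [ 0.003  1.     0.005]
 [-0.     0.005 -1.   ]]
knob est ang(stay) 1.7277721845962581 r 0.1111369208813886
```

View pics/c6.png

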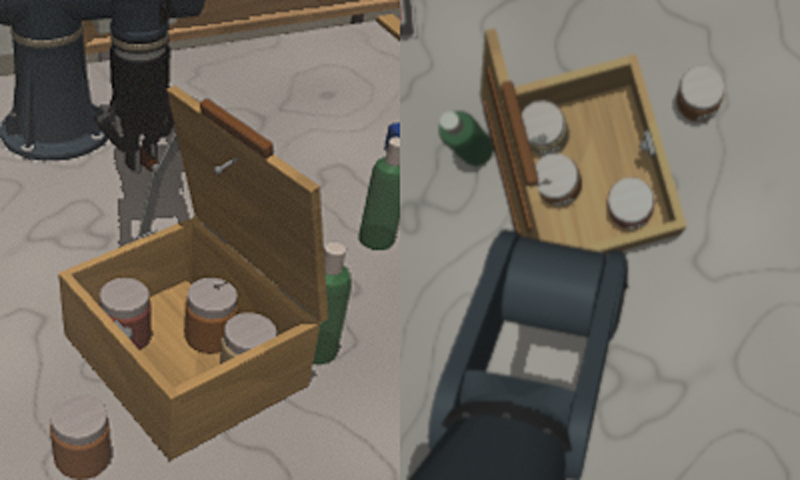

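Request:
servo_tool(increments=[{"hand": 1,"travel": [0,-3.2,-1.4],"yaw": 0},{"hand": 1,"travel": [0,-3.2,-1.4],"yaw": 0},{"hand": 1,"travel": [0,-3.3,-0.7],"yaw": 0},{"hand": 1,"travel": [0,-3.3,-0.6],"yaw": 0},{"hand": 1,"travel": [0,0,0],"yaw": 0}])

```text
t: 6.1
tcp_pos: [0.4454, 0.0255, 0.1917]
tool_rot: [-0.14, 0.99, 0.001, -0.0]
force: [-0.9, 6.5, 6.8]
finger_gap: 0.185
```

```bash
python3 look.py c7
```

```text
t 6.1 tcp chest [-0.1839  0.0394  0.1917] force chest [0.97 6.48 6.83] gap 0.185 q [-0.2   0.35  1.91  0.    0.88 -2.05]
R in chest
 [[-1.     0.002  0.   ]
 [ 0.002  1.     0.003]
 [-0.     0.003 -1.   ]]
knob est ang(stay) 1.5989284217993531 r 0.1126277574796356
```

View pics/c7.png

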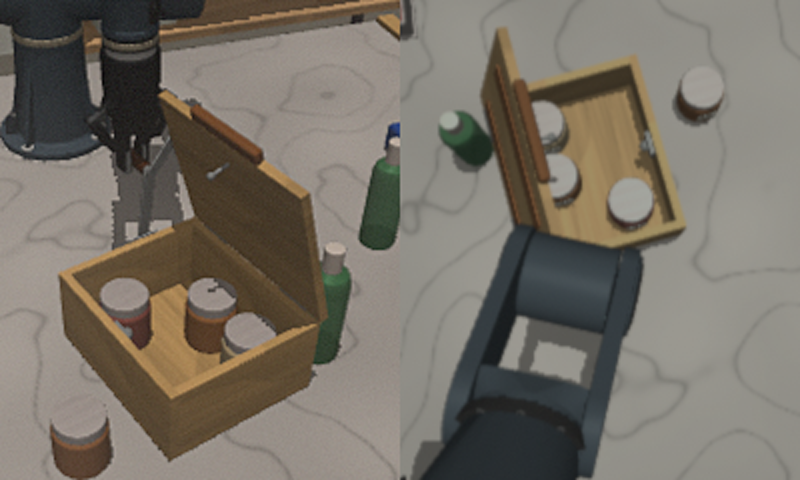

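Request:
servo_tool(newtons=80, increments=[{"hand": 1,"travel": [0,-3.3,-0.8],"yaw": 0},{"hand": 1,"travel": [0,-3.3,-0.8],"yaw": 0},{"hand": 1,"travel": [0,-3.3,-0.4],"yaw": 0},{"hand": 1,"travel": [0,-3.3,-0.2],"yaw": 0},{"hand": 1,"travel": [0,-3.3,0.2],"yaw": 0},{"hand": 1,"travel": [0,-3.3,0.2],"yaw": 0},{"hand": 1,"travel": [0,0,0],"yaw": 0}])

```text
t: 6.9
tcp_pos: [0.451, 0.0068, 0.1934]
tool_rot: [-0.14, 0.99, 0.002, -0.0]
force: [-1.0, 7.8, 6.0]
finger_gap: 0.182
```

```bash
python3 look.py c8
```

```text
t 6.9 tcp chest [-0.1838  0.0199  0.1934] force chest [1.17 7.74 6.02] gap 0.182 q [-0.24  0.36  1.9   0.    0.89 -2.09]
R in chest
 [[-1.     0.003  0.001]
 [ 0.003  1.     0.004]
 [-0.001  0.004 -1.   ]]
knob est ang(stay) 1.4273059934313375 r 0.11429979492430109
```

View pics/c8.png

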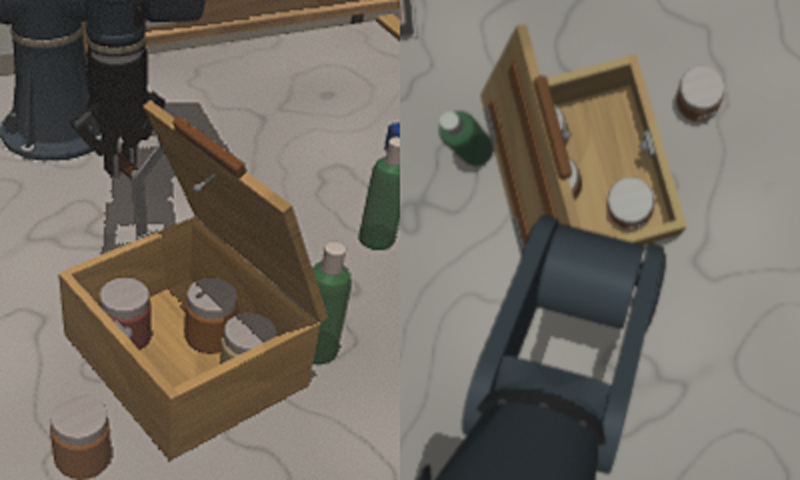

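```bash
python3 -c "
from st import *
import cv2
s=manip.snapshot('side');a=s['pixels'][100:200,270:400]
k=6
a=cv2.resize(a,None,fx=k,fy=k,interpolation=cv2.INTER_CUBIC)
r=manip.sense();t=r['tcp_pos'];R=Ro.from_quat(r['tool_rot']).as_matrix()
for h in(0,-.019):
    u=(proj(s,t+R@[0,0,h])-[270,100]+.5)*k; cv2.circle(a,tuple(int(v) for v in u),3,(0,255,0),-1)
for th in (1.4273,):
    for x in(-.197,-.174,-.151):
        u=(proj(s,Rz(p[2])@knobc(th,x)+[p[0],p[1],0])-[270,100]+.5)*k; cv2.circle(a,tuple(int(v) for v in u),3,(0,0,255),-1)
cv2.imwrite('pics/c9.png',a)
"
```

```text
(no output)
```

View pics/c9.png

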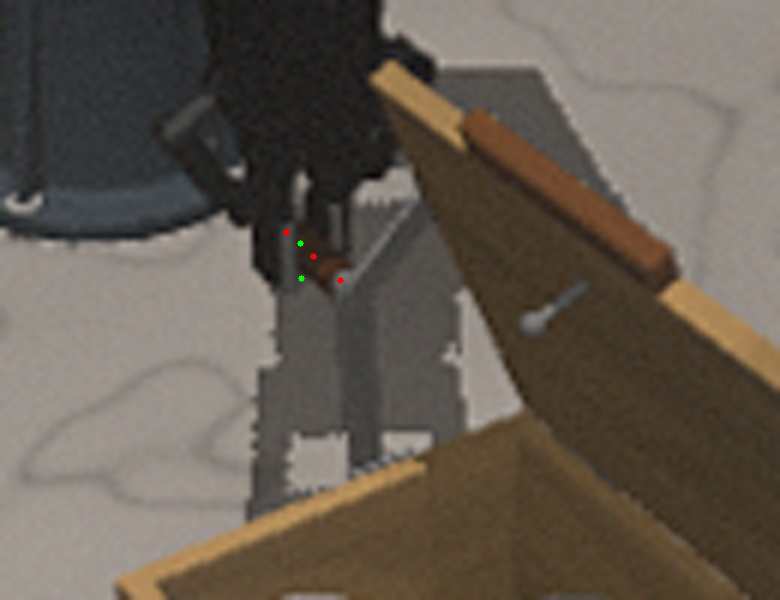

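Request:
servo_tool(increments=[{"hand": 1,"travel": [0,-3.3,0],"yaw": 0},{"hand": 1,"travel": [0,-3.3,0.2],"yaw": 0},{"hand": 1,"travel": [0,-3.3,0.6],"yaw": 0},{"hand": 1,"travel": [0,-3.3,0.6],"yaw": 0},{"hand": 1,"travel": [0,-3.3,0.8],"yaw": 0},{"hand": 1,"travel": [0,-3.2,0.8],"yaw": 0},{"hand": 1,"travel": [0,-3.2,1],"yaw": 0},{"hand": 1,"travel": [0,-3.2,1],"yaw": 0},{"hand": 1,"travel": [0,0,0],"yaw": 0}])

```text
t: 7.95
tcp_pos: [0.4587, -0.0191, 0.1883]
tool_rot: [-0.14, 0.99, 0.001, 0.0]
force: [1.2, 5.6, 5.3]
finger_gap: 0.183
```

```bash
python3 look.py c10
```

```text
t 7.95 tcp chest [-0.1837 -0.0072  0.1883] force chest [2.68 5.05 5.25] gap 0.183 q [-0.29  0.37  1.88  0.    0.88 -2.14]
R in chest
 [[-1.     0.002  0.001]
 [ 0.002  1.     0.002]
 [-0.001  0.002 -1.   ]]
knob est ang(stay) 1.1865493595623688 r 0.11498849565655123
```

View pics/c10.png

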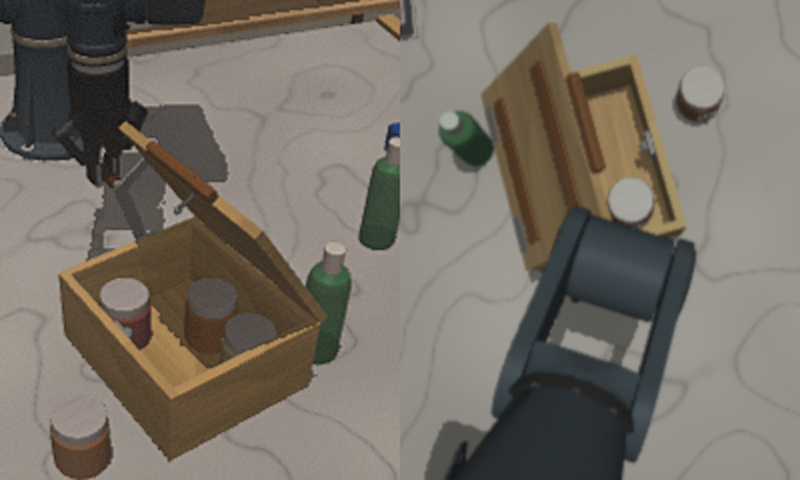

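Request:
servo_tool(increments=[{"hand": 1,"travel": [0,-3.1,0.9],"yaw": 0},{"hand": 1,"travel": [0,-3.1,1.1],"yaw": 0},{"hand": 1,"travel": [0,-3.1,1.3],"yaw": 0},{"hand": 1,"travel": [0,-3,1.4],"yaw": 0},{"hand": 1,"travel": [0,-3,1.5],"yaw": 0},{"hand": 1,"travel": [0,-2.9,1.6],"yaw": 0},{"hand": 1,"travel": [0,-2.9,1.7],"yaw": 0},{"hand": 1,"travel": [0,-2.8,1.8],"yaw": 0},{"hand": 1,"travel": [0,0,0],"yaw": 0}])

```text
t: 8.95
tcp_pos: [0.4652, -0.0433, 0.1768]
tool_rot: [-0.14, 0.99, -0.0, -0.0]
force: [0.0, 1.1, 2.8]
finger_gap: 0.182
```

```bash
python3 look.py c11
```

```text
t 8.95 tcp chest [-0.1841 -0.0322  0.1768] force chest [0.36 1.06 2.76] gap 0.182 q [-0.33  0.4   1.88 -0.    0.86 -2.18]
R in chest
 [[-1.     0.002 -0.   ]
 [ 0.002  1.     0.   ]
 [ 0.     0.    -1.   ]]
knob est ang(stay) 0.9472265972011605 r 0.11548304244068797
```

View pics/c11.png

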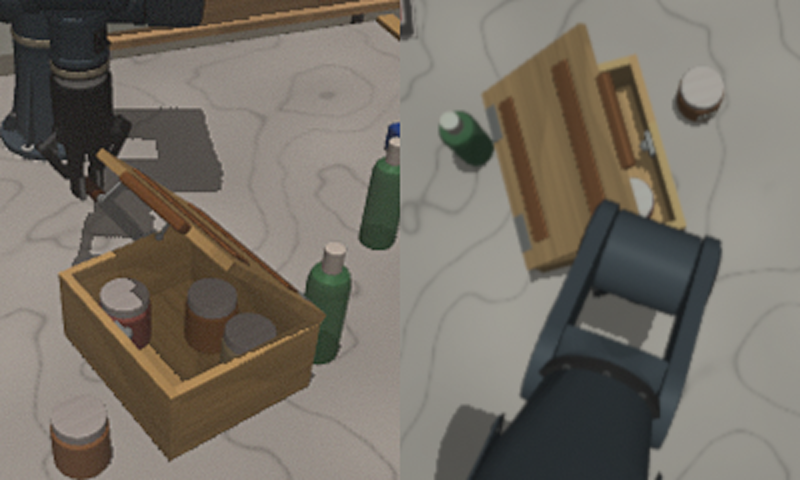

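Request:
servo_tool(increments=[{"hand": 1,"travel": [0,-2.8,1.8],"yaw": 0},{"hand": 1,"travel": [0,-2.7,1.9],"yaw": 0},{"hand": 1,"travel": [0,-2.7,2],"yaw": 0},{"hand": 1,"travel": [0,-2.6,2.1],"yaw": 0},{"hand": 1,"travel": [0,-2.5,2.2],"yaw": 0},{"hand": 1,"travel": [0,-2.5,2.3],"yaw": 0},{"hand": 1,"travel": [0,-2.4,2.3],"yaw": 0},{"hand": 1,"travel": [0,-2.4,2.4],"yaw": 0},{"hand": 1,"travel": [0,0,0],"yaw": 0}])

```text
t: 9.95
tcp_pos: [0.4709, -0.0636, 0.1596]
tool_rot: [-0.142, 0.99, -0.001, -0.0]
force: [-1.8, -3.3, -0.3]
finger_gap: 0.184
```

```bash
python3 look.py c12
```

```text
t 9.95 tcp chest [-0.1844 -0.0533  0.1596] force chest [-2.63 -2.72 -0.25] gap 0.184 q [-0.37  0.44  1.87 -0.    0.83 -2.22]
R in chest
 [[-1.    -0.001 -0.001]
 [-0.001  1.    -0.002]
 [ 0.001 -0.002 -1.   ]]
knob est ang(stay) 0.7108951266326999 r 0.11556405666020454
```

Request:
servo_tool(increments=[{"hand": 1,"travel": [0,-2.3,2.4],"yaw": 0},{"hand": 1,"travel": [0,-2.3,2.4],"yaw": 0},{"hand": 1,"travel": [0,-2.2,2.5],"yaw": 0},{"hand": 1,"travel": [0,-2.1,2.6],"yaw": 0},{"hand": 1,"travel": [0,-2,2.6],"yaw": 0},{"hand": 1,"travel": [0,-1.9,2.7],"yaw": 0},{"hand": 1,"travel": [0,-1.8,2.8],"yaw": 0},{"hand": 1,"travel": [0,-1.7,2.8],"yaw": 0},{"hand": 1,"travel": [0,0,0],"yaw": 0}])

```text
t: 10.95
tcp_pos: [0.4748, -0.0774, 0.1385]
tool_rot: [-0.142, 0.99, 0.001, -0.001]
force: [0.1, 5.2, -2.0]
finger_gap: 0.183
```

```bash
python3 look.py c13
```

```text
t 10.95 tcp chest [-0.1845 -0.0676  0.1385] force chest [ 1.56  4.95 -2.03] gap 0.183 q [-0.39  0.49  1.88  0.    0.78 -2.25]
R in chest
 [[-1.    -0.    -0.001]
 [-0.     1.     0.002]
 [ 0.001  0.002 -1.   ]]
knob est ang(stay) 0.48824652325967793 r 0.11406258742638013
```

View pics/c13.png

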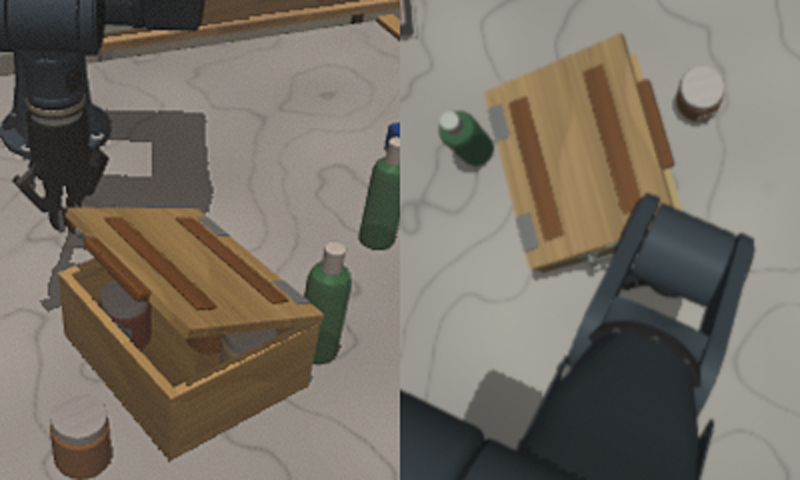

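Request:
servo_tool(increments=[{"hand": 1,"travel": [0,-1.2,2.8],"yaw": 0},{"hand": 1,"travel": [0,-1.2,2.9],"yaw": 0},{"hand": 1,"travel": [0,-1.3,2.9],"yaw": 0},{"hand": 1,"travel": [0,-1.3,3],"yaw": 0},{"hand": 1,"travel": [0,-1.2,3],"yaw": 0},{"hand": 1,"travel": [0,-1.2,3.1],"yaw": 0},{"hand": 1,"travel": [0,-1.1,3.1],"yaw": 0},{"hand": 1,"travel": [0,-1,3.1],"yaw": 0},{"hand": 1,"travel": [0,0,0],"yaw": 0}])

```text
t: 11.95
tcp_pos: [0.4789, -0.0872, 0.1148]
tool_rot: [-0.14, 0.99, 0.0, 0.001]
force: [0.6, 3.1, -2.7]
finger_gap: 0.182
```

```bash
python3 look.py c14
```

```text
t 11.95 tcp chest [-0.1833 -0.0782  0.1148] force chest [ 1.46  2.83 -2.66] gap 0.182 q [-0.41  0.53  1.88  0.    0.72 -2.26]
R in chest
 [[-1.     0.004  0.002]
 [ 0.004  1.     0.   ]
 [-0.002  0.    -1.   ]]
knob est ang(stay) 0.26014916367816043 r 0.11380000416392136
```

View pics/c14.png

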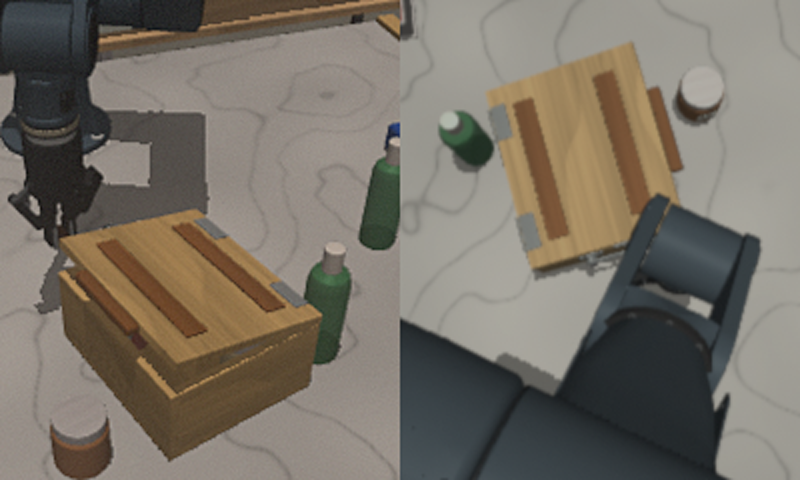

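Request:
servo_tool(increments=[{"hand": 1,"travel": [0,-0.6,3],"yaw": 0},{"hand": 1,"travel": [0,-0.6,3],"yaw": 0},{"hand": 1,"travel": [0,-0.5,3],"yaw": 0},{"hand": 1,"travel": [0,-0.4,3],"yaw": 0},{"hand": 1,"travel": [0,0,0],"yaw": 0}])

```text
t: 12.55
tcp_pos: [0.4786, -0.0899, 0.103]
tool_rot: [-0.143, 0.99, -0.001, -0.0]
force: [-1.6, -2.5, -0.1]
finger_gap: 0.185
```

```bash
python3 look.py c15
```

```text
t 12.55 tcp chest [-0.1844 -0.0807  0.103 ] force chest [-2.26 -1.9  -0.15] gap 0.185 q [-0.41  0.56  1.89 -0.    0.7  -2.27]
R in chest
 [[-1.    -0.002 -0.001]
 [-0.002  1.    -0.001]
 [ 0.001 -0.001 -1.   ]]
knob est ang(stay) 0.15449974252315815 r 0.11316967751278129
```

Request:
servo_tool(increments=[{"hand": 1,"travel": [0,-0.2,1.5],"yaw": 0},{"hand": 1,"travel": [0,-0.2,1.5],"yaw": 0},{"hand": 1,"travel": [0,0,0],"yaw": 0},{"hand": 1,"travel": [0,0,0],"yaw": 0}])

```text
t: 13.05
tcp_pos: [0.48, -0.09, 0.1003]
tool_rot: [-0.139, 0.99, -0.0, 0.001]
force: [0.7, -1.6, -3.2]
finger_gap: 0.182
```

```bash
python3 look.py c16
```

```text
t 13.05 tcp chest [-0.183  -0.0812  0.1003] force chest [ 0.25 -1.72 -3.22] gap 0.182 q [-0.42  0.56  1.89  0.    0.69 -2.27]
R in chest
 [[-1.     0.004  0.003]
 [ 0.004  1.    -0.001]
 [-0.003 -0.001 -1.   ]]
knob est ang(stay) 0.12971535697260503 r 0.1130802336620355
```

View pics/c16.png

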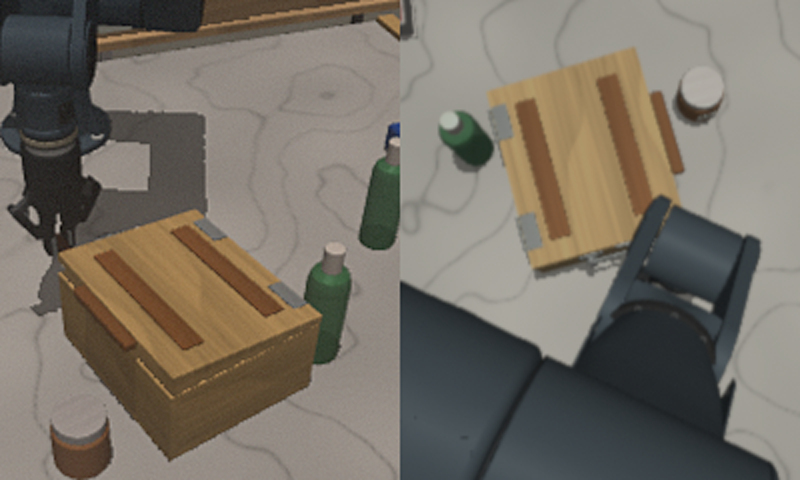

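Request:
servo_tool(increments=[{"hand": 1,"travel": [0,0,1],"yaw": 0},{"hand": 1,"travel": [0,0,1],"yaw": 0},{"hand": 1,"travel": [0,0,1],"yaw": 0},{"hand": 1,"travel": [0,0,0],"yaw": 0},{"hand": 1,"travel": [0,0,0],"yaw": 0}])

```text
t: 13.65
tcp_pos: [0.48, -0.0901, 0.0987]
tool_rot: [-0.141, 0.99, -0.001, 0.002]
force: [0.3, -1.9, 8.5]
finger_gap: 0.181
```

```bash
python3 look.py c17; python3 -c "
from ov import *
from station import manip
p=np.load('chest.npy')
draw(manip.snapshot('side'),p,.095,.115,(270,150,450,300),4,'pics/s17.png')"
```

```text
t 13.65 tcp chest [-0.183  -0.0813  0.0987] force chest [-0.2  -1.93  8.46] gap 0.181 q [-0.42  0.56  1.89  0.    0.68 -2.27]
R in chest
 [[-1.     0.002  0.003]
 [ 0.002  1.    -0.002]
 [-0.003 -0.002 -1.   ]]
knob est ang(stay) 0.11610109440869065 r 0.11294081408564421
```

View pics/s17.png

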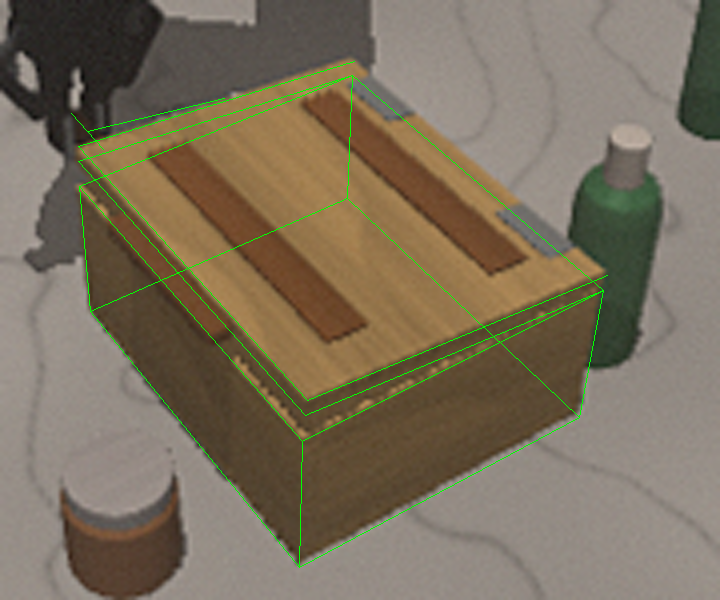

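Request:
servo_tool(increments=[{"hand": 1,"travel": [0,0,-1],"yaw": 0},{"hand": 0.7,"travel": [0,0,0],"yaw": 0},{"hand": 0.4,"travel": [0,0,0],"yaw": 0},{"hand": 0.3,"travel": [0,0,0],"yaw": 0},{"hand": 0.3,"travel": [0,0,0],"yaw": 0},{"hand": 0.3,"travel": [0,0,0],"yaw": 0},{"hand": 0.3,"travel": [0,0,0],"yaw": 0}])

```text
t: 14.5
tcp_pos: [0.4786, -0.0895, 0.0981]
tool_rot: [-0.141, 0.99, 0.0, -0.0]
force: [-0.1, -0.8, -0.5]
finger_gap: 0.701
```

```bash
python3 look.py c18
```

```text
t 14.5 tcp chest [-0.1842 -0.0803  0.0981] force chest [-0.34 -0.7  -0.54] gap 0.701 q [-0.41  0.57  1.89 -0.    0.68 -2.27]
R in chest
 [[-1.  0. -0.]
 [ 0.  1.  0.]
 [ 0.  0. -1.]]
knob est ang(stay) 0.11177337673819102 r 0.11181157133588249
```

View pics/c18.png

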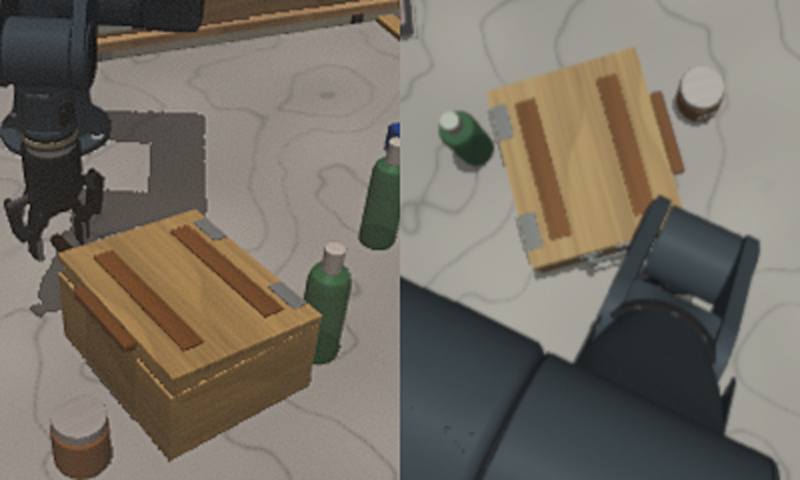

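Request:
servo_tool(newtons=40, increments=[{"hand": 0.3,"travel": [0,0,-15],"yaw": 0},{"hand": 0.3,"travel": [0,0,-30],"yaw": 0},{"hand": 0.3,"travel": [0,0,-35],"yaw": 0},{"hand": 1,"travel": [0,0,-30],"yaw": 0},{"hand": 1,"travel": [-10,0,-10],"yaw": 0},{"hand": 1,"travel": [-30,-3,0],"yaw": 0},{"hand": 1,"travel": [-35,-3,0],"yaw": 0},{"hand": 1,"travel": [-35,-3,0],"yaw": 0},{"hand": 1,"travel": [-35,-3,0],"yaw": 0},{"hand": 1,"travel": [-30,-3,0],"yaw": 0},{"hand": 1,"travel": [-9,-2,0],"yaw": 0},{"hand": 1,"travel": [0,0,0],"yaw": 0},{"hand": 1,"travel": [0,0,0],"yaw": 0},{"hand": 1,"travel": [0,0,0],"yaw": 0}])

```text
t: 16.0
tcp_pos: [0.6586, -0.0547, 0.2181]
tool_rot: [-0.141, 0.99, 0.0, -0.001]
force: [0.8, 0.2, 0.7]
finger_gap: 0.002
```

```bash
python3 look.py c19; python3 -c "
from st import *
print(rel([0,-.097,.147]))"
```

```text
t 16.0 tcp chest [-0.0017 -0.0973  0.2181] force chest [0.87 0.   0.71] gap 0.002 q [-0.25  0.59  1.35 -0.    1.2  -2.1 ]
R in chest
 [[-1.     0.001 -0.002]
 [ 0.001  1.     0.001]
 [ 0.002  0.001 -1.   ]]
knob est ang(stay) 0.7731341851828755 r 0.18817237836707226
[-1.3  0.5 71.4]
```

View pics/c19.png

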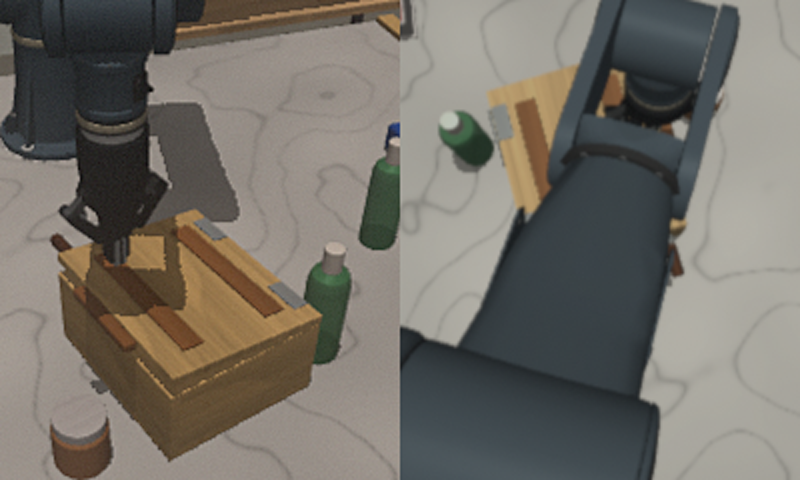

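Request:
servo_tool(increments=[{"hand": 1,"travel": [-1.3,0.5,20],"yaw": 0},{"hand": 1,"travel": [0,0,25],"yaw": 0},{"hand": 1,"travel": [0,0,15],"yaw": 0},{"hand": 1,"travel": [0,0,5],"yaw": 0},{"hand": 1,"travel": [0,0,3],"yaw": 0},{"hand": 1,"travel": [0,0,3],"yaw": 0},{"hand": 1,"travel": [0,0,0],"yaw": 0},{"hand": 1,"travel": [0,0,0],"yaw": 0}])

```text
t: 16.9
tcp_pos: [0.6618, -0.0537, 0.148]
tool_rot: [-0.141, 0.99, -0.0, 0.001]
force: [0.4, 0.8, -0.3]
finger_gap: 0.004
```

```bash
python3 -c "
from st import *
show()"
```

```text
t 16.9 tcp chest [ 0.0017 -0.0973  0.148 ] force chest [ 0.59  0.62 -0.31] gap 0.004 q [-0.25  0.67  1.4   0.    1.06 -2.1 ]
R in chest
 [[-1.     0.     0.001]
 [ 0.     1.    -0.001]
 [-0.001 -0.001 -1.   ]]
```

Now press slowly.

Request:
servo_tool(increments=[{"hand": 1,"travel": [0,0,2],"yaw": 0},{"hand": 1,"travel": [0,0,2],"yaw": 0},{"hand": 1,"travel": [0,0,2],"yaw": 0},{"hand": 1,"travel": [0,0,2],"yaw": 0},{"hand": 1,"travel": [0,0,0],"yaw": 0}])

```text
t: 17.4
tcp_pos: [0.6622, -0.0542, 0.141]
tool_rot: [-0.141, 0.99, -0.001, 0.001]
force: [-0.2, -1.3, 1.3]
finger_gap: 0.001
```

```bash
python3 look.py c20
```

```text
t 17.4 tcp chest [ 0.0019 -0.0978  0.141 ] force chest [-0.54 -1.17  1.32] gap 0.001 q [-0.25  0.68  1.41 -0.    1.05 -2.1 ]
R in chest
 [[-1.     0.     0.002]
 [ 0.     1.    -0.002]
 [-0.002 -0.002 -1.   ]]
knob est ang(stay) 0.39311001362279885 r 0.14184457600473263
```

View pics/c20.png

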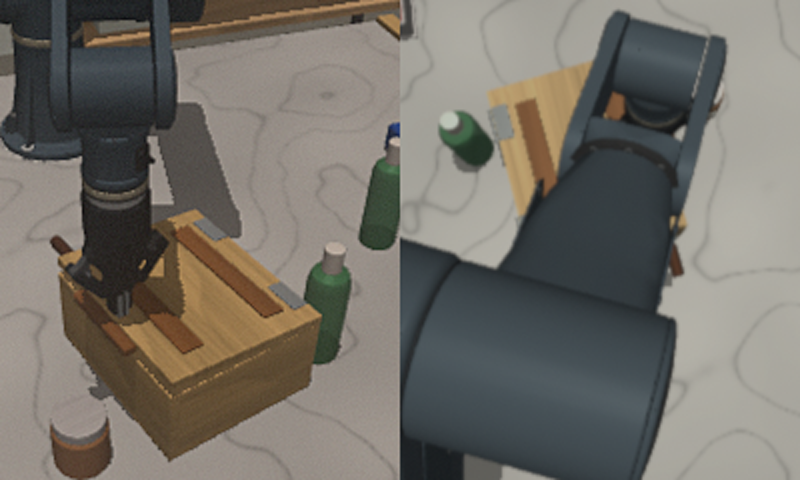

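Request:
servo_tool(increments=[{"hand": 1,"travel": [0,0,2],"yaw": 0},{"hand": 1,"travel": [0,0,2],"yaw": 0},{"hand": 1,"travel": [0,0,2],"yaw": 0},{"hand": 1,"travel": [0,0,2],"yaw": 0},{"hand": 1,"travel": [0,0,0],"yaw": 0},{"hand": 1,"travel": [0,0,0],"yaw": 0}])

```text
t: 18.1
tcp_pos: [0.6608, -0.0533, 0.1305]
tool_rot: [-0.141, 0.99, 0.0, -0.001]
force: [0.8, -0.2, 0.6]
finger_gap: -0.0
```

Request:
servo_tool(increments=[{"hand": 1,"travel": [0,0,2],"yaw": 0},{"hand": 1,"travel": [0,0,2],"yaw": 0},{"hand": 1,"travel": [0,0,1],"yaw": 0},{"hand": 1,"travel": [0,0,0],"yaw": 0},{"hand": 1,"travel": [0,0,0],"yaw": 0}])

```text
t: 18.6
tcp_pos: [0.6614, -0.0536, 0.1276]
tool_rot: [-0.141, 0.99, -0.0, 0.0]
force: [-1.5, 0.3, 5.5]
finger_gap: -0.001
```

```bash
python3 look.py c21
```

```text
t 18.6 tcp chest [ 0.0013 -0.097   0.1276] force chest [-1.37  0.69  5.49] gap -0.001 q [-0.25  0.7   1.42  0.    1.03 -2.1 ]
R in chest
 [[-1.  0.  0.]
 [ 0.  1. -0.]
 [-0. -0. -1.]]
knob est ang(stay) 0.30678707197688315 r 0.1358071104650277
```

View pics/c21.png

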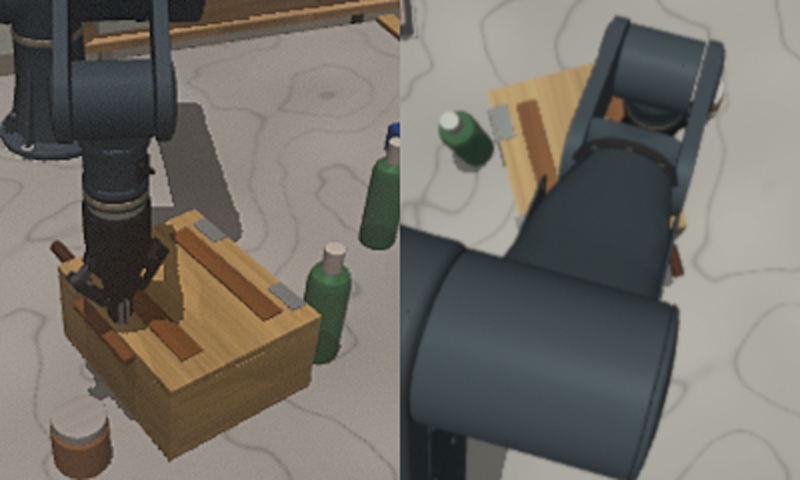

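Request:
servo_tool(increments=[{"hand": 1,"travel": [0,0,1],"yaw": 0},{"hand": 1,"travel": [0,0,1],"yaw": 0},{"hand": 1,"travel": [0,0,0],"yaw": 0},{"hand": 1,"travel": [0,0,0],"yaw": 0}])

```text
t: 19.1
tcp_pos: [0.6614, -0.0536, 0.1275]
tool_rot: [-0.141, 0.99, -0.0, 0.001]
force: [-4.9, 1.5, 14.0]
finger_gap: 0.003
```

Request:
servo_tool(increments=[{"hand": 1,"travel": [0,0,-5],"yaw": 0},{"hand": 1,"travel": [0,0,-20],"yaw": 0},{"hand": 1,"travel": [0,0,-35],"yaw": 0},{"hand": 1,"travel": [0,0,-35],"yaw": 0},{"hand": 1,"travel": [30,0,-20],"yaw": 0},{"hand": 1,"travel": [40,0,0],"yaw": 0},{"hand": 1,"travel": [40,0,0],"yaw": 0},{"hand": 1,"travel": [40,0,0],"yaw": 0},{"hand": 1,"travel": [30,0,0],"yaw": 0},{"hand": 1,"travel": [10,0,0],"yaw": 0},{"hand": 1,"travel": [0,0,0],"yaw": 0},{"hand": 1,"travel": [0,0,0],"yaw": 0},{"hand": 1,"travel": [0,0,0],"yaw": 0}])

```text
t: 20.4
tcp_pos: [0.4805, -0.1069, 0.2393]
tool_rot: [-0.141, 0.99, -0.0, 0.001]
force: [-0.0, -0.4, 0.1]
finger_gap: 0.003
```

```bash
python3 look.py c22; python3 -c "
from ov import *
from station import manip
p=np.load('chest.npy')
s=manip.snapshot('side')
draw(s,p,0,0,(270,150,450,300),4,'pics/s22.png')
T=manip.snapshot('top')
cv2.imwrite('pics/t22.png',T['pixels']);cv2.imwrite('pics/s22f.png',s['pixels'])"
```

```text
t 20.4 tcp chest [-0.1872 -0.0975  0.2393] force chest [-0.13 -0.34  0.09] gap 0.003 q [-0.45  0.34  1.75  0.    1.05 -2.3 ]
R in chest
 [[-1.    -0.     0.001]
 [-0.     1.    -0.001]
 [-0.001 -0.001 -1.   ]]
knob est ang(stay) 0.8422951717984931 r 0.2044585115234736
```

View pics/s22.png

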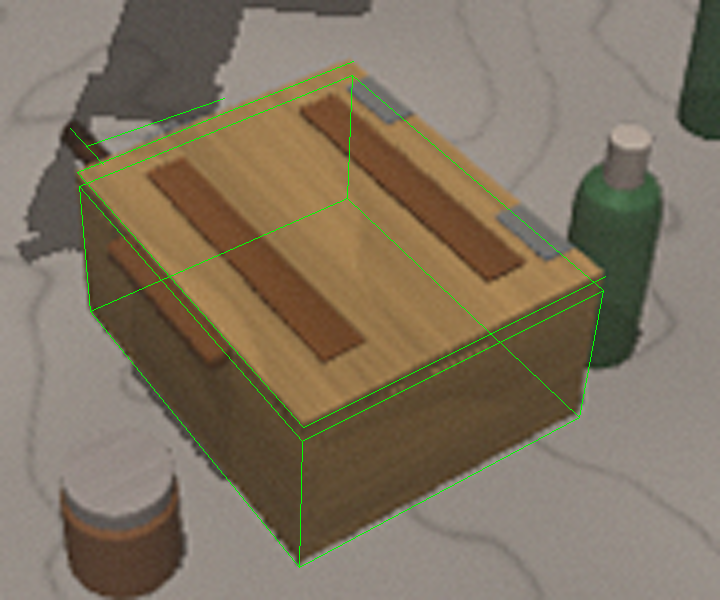

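View pics/s22f.png

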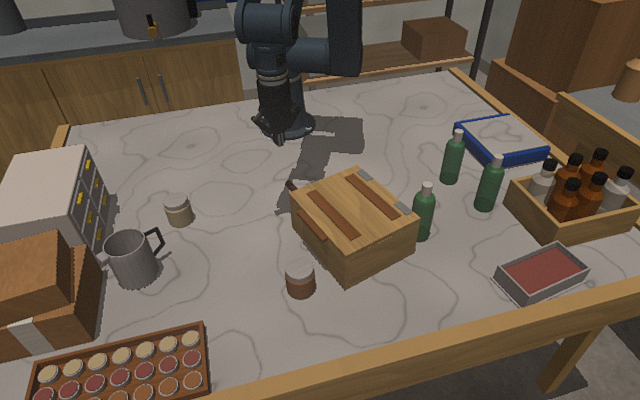

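View pics/t22.png

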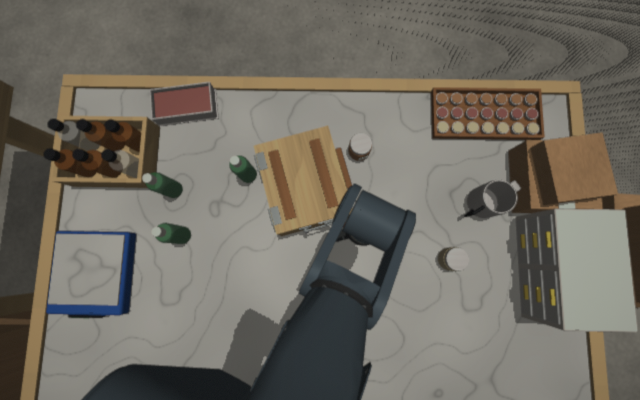

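The pictures show the lid flush on the rim and matching the model drawn at angle 0. The jars, bottles and jug are at the same pixels as at the start, and the gripper is clear.

```bash
python3 -c "
from station import manip
print(manip.sign_off())"
```

```text
the job is handed in; nothing more can be done
None
```

The chest is shut and handed in at about 20.5 s, within the 48 s limit.

- **Breaking the stay and lowering the lid:** I gripped the knob and drew it forward and up, which broke the stay. I kept hold of it around its arc until the lid rested on the catch, at a stay reading of about 0.116 with 8 N pushing up on the tool, then released it.
- **Pressing it shut:** With closed fingers I pressed the middle of the lid's front edge down past the catch. It stopped at 127.5 mm above the bench under about 14 N (shut is 127 mm). I then backed the arm away.

**Last checks:** The side picture matches the model drawn with the lid at 0. The jars outside the chest, the bottles and the jug look unmoved in both views. The jars inside are now hidden under the lid and could not be checked. The force reading is about zero with the gripper clear.

**Departures and disagreements:**
- I did not lean the tool 30 to 45 degrees as advised, because the moves offer no tilt. I gripped the outer part of the knob with the tool vertical instead, estimated to clear the lid by about 14 mm, and saw no contact.
- The knob's measured radius read up to 4.5 mm more than the stated 111 mm, and up to 17 N showed at the tool while breaking the stay, against the stated 5 to 8 N. I take both as small calibration and grip offsets, and corrected for them along the arc.

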